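# Set the filter changer to its third click

### The arm

A 6-joint arm with a two-finger parallel gripper is mounted at the origin on a cart in front of the work surface, level with it; the furniture and walls round the work are solid. World frame = base frame: x ahead of the robot, y to its left, z up, the work surface at z = 0. Lengths are in m, angles in degrees, forces in N, time in s.
With the tool pointing down it reaches from about 0.3 to 0.75 m from the base axis. Payload 8.5 kg.
Tool frame: the origin (TCP) lies on the centre line of the jaws, within the pads' length; the fingertips stand 19 mm ahead of it and the grasp point (between the pads) is the TCP; z points along the fingers, x is the direction in which the jaws open and shut, and the axes are right-handed (so a half turn about z gives the same grasp; the last joint's range is limited). The gripper opens to 85 mm and grips with 20 to 120 N. Pads are 22 mm wide; open, the fingers measure 114 mm over their backs; the gripper's body (76 mm by 85 mm) begins 54 mm behind the grasp point. The pads swing forward as they close: fully open they stand 13 mm farther back than shut.
Start: joints at [-85.502, 21.807, 74.336, -0, 83.858, -12.336], TCP at [0.159, -0.526, 0.25] pointing down, gripper open.
Joint ranges: [-178.18, 178.18], [-50.72, 133.34], [12.68, 142.11], [-81.47, 261.47], [9.98, 163.14], [-165.26, 165.26]. Speed limits (degrees/s): [136.94, 136.94, 180, 180, 180, 180].

### API

Orientations are given as a 3x3 rotation matrix whose columns are the frame's x, y, z axes.
In Python, from rig import env, cams, order gives the robot as it stands.
- The arm moves only by the tool step_arm, never from a script. Its argument "steps" is a list of rows, each an object with "xyz": the shift along the tool's x, y, z normalised to -1 to 1, where 1 is 0.04 m, a list of three; "turn": the turn, a rotation vector about the tool's x, y, z normalised to -1 to 1, where 1 is 0.08 rad, a list of three; "gripper": the gripper command: -1 is shut, 1 is fully open, values between are in proportion. A call has 1 to 20 rows; each row shifts and turns the commanded pose from where the row before left it, along the tool's axes as they then stand; what a row does not reach is not made up. A row lasts 1/12 s, in which the tool goes at most 41.7 mm and 7.16 degrees, less where a joint would pass 70% of its speed; a pose out of reach is approached as far as the arm can. A call with a number of a shift or a turn outside -1 to 1 is refused whole. A call with a gripper value outside its range is refused whole. The fingers move at their own pace and stop on an object; "squeeze" is the grip in N (left out, the last holds). Time passes only in rows, so rows that do not move let the fingers close. It gives the time, the measured TCP pose, the force and the opening at its end, in the units of the state.
- env.observe(): the state, without advancing time (a new reading comes with each control period).
- cams.get_image(name): name is "side" or "top"; returns (picture, depth): 420x560x3 uint8, red, green, blue; 420x560 float32, m along the optical axis (not along the pixel's ray), 0 where there is no reading.
- cams.camera_info(name): a dict with "fx", "fy", "cx", "cy" (pixels), "extrinsics" (4x4, takes a point from camera to world coordinates). Camera axes: x right, y down, z forward; pixel columns grow to the right and rows downward; lengths in m; the calibration is good to about 2 mm. A picture is of the moment at which its call begins. camera_info takes no time and is no camera call.
- order.close_job(): hands the job in, once; it reports no verdict.
The state is a dict: "time_s": time; "q": joint angles; "qvel": joint speeds; "joint_efforts": joint torques, N m; "position": TCP position; "tool_rot": TCP orientation; "ft_force": force on the tool from outside, world axes, zero at the start; "wrist_torque": the same for the moment, N m; "grip_width": finger opening in m.
Only numpy, scipy, OpenCV 4.12 (cv2) and the standard library are available. Lean on these libraries where they do the work, as an engineer would, in place of code of your own. Each camera call takes 0.05 s, during which the arm holds its last target. There are 200 camera calls.

### The job

The lever of the filter changer (the low grey housing with a round lamp tube on one end) has been left in some notch. With the fingertips alone, push it back to its home stop at the lamp-tube end and let it stand there a moment, then push it the other way through three clicks, counting from home, and leave it sitting in the third notch without ever running past that notch. Only push the lever, never pinch it; do not lift or shift the changer, and leave the loupe and the two specimen mounts beside it where they are.

Things in the scene. Friction and masses are not known exactly. Their poses are not given: they have to be found in the camera images.
- changer: filter changer: grey housing 90 x 200 mm (base plate 96 x 206 mm), about 3.5 kg, loose on rubber feet. Origin: centre of its underside, z up; the lever slides along its y; flat top face 50 mm up, with nothing above it but the lever. Marks beside the slot show the lever's places 16 mm apart: a thick long one for home, then five thin ones. A lamp tube sticks out of the -y (home) end.
- lamp_tube (a point): middle of the lamp tube on the changer's -y end: 36 mm in diameter (collar 41 mm), 46 mm long, lying along y, its axis 27 mm above the table. It marks the home end.
- lever (a joint): lever's travel from home along the changer's +y (m): 0 home notch, end stop 0.8 mm beyond; then notches at 0.016, 0.032, 0.048 (the third), 0.064, 0.080. A sprung ball holds it in each: about 6 N moves it out, resistance falls to nothing at the crest 8 mm on, then it snaps into the next notch by itself (a click). It starts in the first or second notch.
- lever_bar (a point): centre of the lever's finger bar, an upright black bar 30 mm wide (across the slot, along the changer's x), 14 mm thick (along y) and 32 mm tall, on a thin stem. The point is 77 mm above the changer's underside; the bar spans 61 to 93 mm. At home it lies at x = 0, y = -40 mm in the changer's frame.
- home_shell: the half of the finger bar (7 mm thick) on the home side, to be pushed to move the lever away from home. Its origin is on the lever's axis, at the changer's top face.
- far_shell: the other half of the finger bar (7 mm thick), on the far side, to be pushed to move the lever home. Same origin. Fingers that bear on both halves at once count as a pinch.
- loupe: small black loupe, 39 mm across, 34 mm high, loose, beyond the changer's +y end; origin at the centre of its underside; to be left alone
- mount_pale: pale round specimen mount, 30 mm across, 22 mm high, loose, beyond the changer's +y end; origin at the centre of its underside; to be left alone
- mount_k3: green round specimen mount, 30 mm across, 16 mm high, loose, beside the lamp tube; origin at the centre of its underside; to be left alone

How it is judged:
By the outcome, as a careful person would: the job done as asked, in the order asked, and still so for the second after the job is handed in, with the robot touching nothing.
It also fails if it takes over 72 s, if anything falls off the work surface, if the arm or the gripper's body presses on something with over 40 N, if the wrist force passes 120 N, or if a joint passes its speed limit or range.

## Working session

There is one attempt and no reset: what is moved stays moved. The work goes in short steps, Python scripts to look and compute and a tool call to move; the robot and the scene stay as the last step left them, time stands still between calls to the robot, and variables do not carry over. Pictures are saved under pics/ and viewed, about 8 in all and at most 12, crops included, and the job is handed in when it is done.

Besides the shell and the picture viewer there is one more tool, called after "Emit:" by a JSON object that holds its "name" and its "arguments". step_arm: Moves the arm, as the interface text tells. Scaled input: -1 to 1 covers 0.04 m each way for a shift and 0.08 rad each way for a turn. Its arguments: {"type":"object","properties":{"steps":{"type":"array"},"squeeze":{"type":"number"}},"required":["steps"]}

```bash
mkdir -p pics; ls
python3 - <<'E'
from rig import env,cams,order
import cv2,numpy as np
s=env.observe();print(s['time_s'],s['position'],np.round(s['tool_rot'],3).tolist(),s['grip_width'])
for n in('top','side'):
    im,d=cams.get_image(n);cv2.imwrite(f'pics/{n}0.png',im[:,:,::-1]);np.savez(f'pics/{n}0.npz',im=im,d=d)
    c=cams.camera_info(n);print(n,c['fx'],c['fy'],c['cx'],c['cy'],np.round(c['extrinsics'],3).tolist())
E
```

```text
pics
0.0 [ 0.1592344  -0.52616793  0.24970935] [[0.29, -0.957, -0.0], [-0.957, -0.29, 0.001], [-0.001, -0.0, -1.0]] 0.08528522660704267
top 518.3706903458958 518.3706903458958 270.9298511857367 216.36825851563276 [[-0.058, -0.977, 0.205, 0.366], [-0.998, 0.057, -0.01, 0.052], [-0.002, -0.205, -0.979, 0.957], [0.0, 0.0, 0.0, 1.0]]
side 539.073248784732 539.073248784732 279.96374323735563 210.94722258141118 [[-0.827, -0.273, 0.491, 0.055], [-0.562, 0.396, -0.726, 0.759], [0.004, -0.876, -0.482, 0.527], [0.0, 0.0, 0.0, 1.0]]
```

View pics/top0.png

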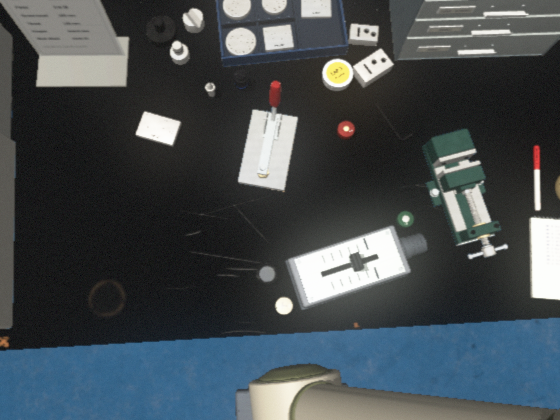

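View pics/side0.png

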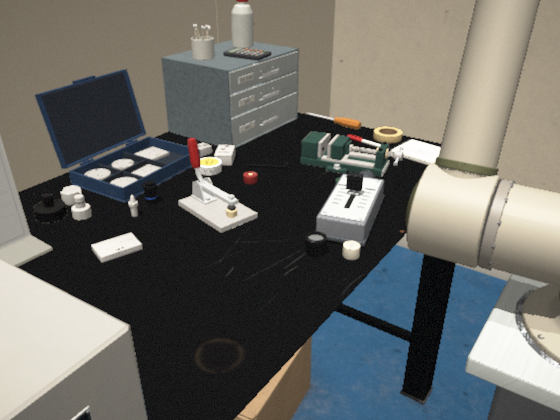

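The top view shows the changer around (350,267), with the lamp tube (home end) at (415,245) and the lever bar near (358,261). Green mount is at (405,219), loupe at (267,273) and pale mount at (284,306).

```bash
cat > h.py <<'E'
import numpy as np,cv2
from rig import env,cams
def ray(n,uv,z):
    c=cams.camera_info(n);E=np.array(c['extrinsics']);uv=np.atleast_2d(uv).astype(float)
    d=np.c_[(uv[:,0]-c['cx'])/c['fx'],(uv[:,1]-c['cy'])/c['fy'],np.ones(len(uv))]@E[:3,:3].T
    return E[:3,3]+d*((z-E[2,3])/d[:,2])[:,None]
def proj(n,P):
    c=cams.camera_info(n);E=np.linalg.inv(np.array(c['extrinsics']));p=np.atleast_2d(P)@E[:3,:3].T+E[:3,3]
    return np.c_[p[:,0]/p[:,2]*c['fx']+c['cx'],p[:,1]/p[:,2]*c['fy']+c['cy']]
E
python3 - <<'E'
from h import *
a=np.load('pics/top0.npz');im=a['im'];d=a['d']
g=cv2.cvtColor(im,cv2.COLOR_RGB2GRAY)
m=np.zeros_like(g);m[215:320,280:425]=(g[215:320,280:425]>150)*255
m=cv2.morphologyEx(m,cv2.MORPH_CLOSE,np.ones((3,3)))
cs,_=cv2.findContours(m,0,2);c=max(cs,key=cv2.contourArea)
W=ray('top',c[:,0,:],.05)[:,:2]
r=cv2.minAreaRect((W*1000).astype(np.float32));print('rect mm',r)
b=cv2.boxPoints(r);print(b)
cv2.imwrite('pics/c1.png',cv2.resize(im[205:325,255:435,::-1],None,fx=4.4,fy=4.4,interpolation=cv2.INTER_CUBIC))
for n,uv,z in(('tube',(415,244),.045),('loupe',(267,273),.034),('pale',(284,305),.022),('k3',(405,219),.016)):print(n,ray('top',uv,z)[0])
print(d[262,300:420:10])
E
```

```text
rect mm ((461.2430114746094, -88.80880737304688), (86.86646270751953, 196.08230590820312), 14.699411392211914)
[[ 394.35358     -4.9975967]
 [ 444.10907   -194.6622   ]
 [ 528.13245   -172.62003  ]
 [ 478.37695     17.044586 ]]
tube [ 0.49247865 -0.21027553  0.045     ]
loupe [0.45738681 0.05530959 0.034     ]
pale [0.40001142 0.0283427  0.022     ]
k3 [ 0.54412482 -0.20547722  0.016     ]
[0.90934354 0.9119555  0.91180557 0.9112394  0.9104941  0.8970313
 0.86781865 0.9100602  0.90860665 0.91098166 0.9089885  0.9610265 ]
```

View pics/c1.png

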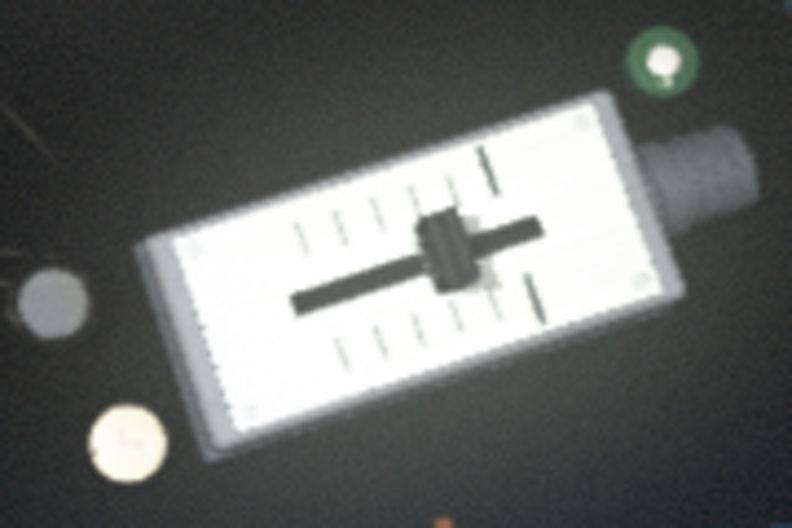

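The crop shows the bar two thin marks from the thick home mark, so the lever looks to be near the second notch. The tool's x axis is already almost along the travel, so I'll straddle the bar with the jaws fully open and push with one inner pad at a time.

```bash
cat >> h.py <<'E'
C=np.array([.4612,-.0888]);yc=np.array([-.2537,.9673]);xc=np.array([.9673,.2537])
def cf(p): p=np.atleast_2d(p)[:,:2]-C; return np.c_[p@xc,p@yc]*1000
def rel():
    s=env.observe();R=np.array(s['tool_rot']);p=np.array(s['position'])
    print('t',s['time_s'],'TCP ch-frame mm',cf(p).round(1),'z',p[2].round(4),'yaw err deg',np.degrees(np.arctan2(R[:2,0]@xc,-R[:2,0]@yc)).round(2),'F',np.round(s['ft_force'],1),'w',s['grip_width'])
    return s
E
python3 - <<'E'
from h import *
f=lambda u,v:(u/4.4+255,v/4.4+205)
for n,p,z in(('bar top',(447,245),.093),('home a',(488,170),.05),('home b',(536,300),.05),('thin3a',(377,214),.05),('thin5b',(344,354),.05),('slot a',(296,305),.05),('slot b',(540,226),.05)):print(n,cf(ray('top',f(*p),z)).round(1))
s=rel();R=np.array(s['tool_rot'])
t=np.r_[C+yc*-.012,.15]-s['position'];print('to go, tool axes mm',(R.T@t*1000).round(1))
E
```

```text
bar top [[ 0.4 -7.3]]
home a [[ 26.6 -41.6]]
home b [[-28.3 -41.7]]
thin3a [[23.6  6.8]]
thin5b [[-24.9  37.9]]
slot a [[-0.7 49.6]]
slot b [[ -1.1 -53.6]]
t 0.1 TCP ch-frame mm [[-403.  -346.5]] z 0.2498 yaw err deg 2.14 F [ 0.1  0.5 -0.3] w 0.08529431339351702
to go, tool axes mm [-319.1 -415.2  100.3]
```

Emit:
{"name": "step_arm", "arguments": {"steps": [{"xyz": [-0.443,-0.577,0],"turn": [0,0,0],"gripper": 1},{"xyz": [-0.443,-0.577,0],"turn": [0,0,0],"gripper": 1},{"xyz": [-0.443,-0.577,0],"turn": [0,0,0],"gripper": 1},{"xyz": [-0.443,-0.577,0],"turn": [0,0,0],"gripper": 1},{"xyz": [-0.443,-0.577,0],"turn": [0,0,0],"gripper": 1},{"xyz": [-0.443,-0.577,0],"turn": [0,0,0],"gripper": 1},{"xyz": [-0.443,-0.577,0],"turn": [0,0,0],"gripper": 1},{"xyz": [-0.443,-0.577,0],"turn": [0,0,0],"gripper": 1},{"xyz": [-0.443,-0.577,0],"turn": [0,0,0],"gripper": 1},{"xyz": [-0.443,-0.577,0],"turn": [0,0,0],"gripper": 1},{"xyz": [-0.443,-0.577,0],"turn": [0,0,0],"gripper": 1},{"xyz": [-0.443,-0.577,0],"turn": [0,0,0],"gripper": 1},{"xyz": [-0.443,-0.577,0],"turn": [0,0,0],"gripper": 1},{"xyz": [-0.443,-0.577,0],"turn": [0,0,0],"gripper": 1},{"xyz": [-0.443,-0.577,0],"turn": [0,0,0],"gripper": 1},{"xyz": [-0.443,-0.577,0],"turn": [0,0,0],"gripper": 1},{"xyz": [-0.443,-0.577,0],"turn": [0,0,0],"gripper": 1},{"xyz": [-0.443,-0.577,0],"turn": [0,0,0],"gripper": 1},{"xyz": [0,0,0],"turn": [0,0,0.47],"gripper": 1},{"xyz": [0,0,0],"turn": [0,0,0],"gripper": 1}]}}

```text
time_s: 1.77
position: [0.4649, -0.0996, 0.2499]
tool_rot: [[0.255, -0.967, -0.001], [-0.967, -0.255, 0.0], [-0.001, 0.001, -1.0]]
ft_force: [-0.6, 0.6, 0.3]
grip_width: 0.0855
```

Run:
```python
from h import *
s=rel();R=np.array(s['tool_rot']);print(R.round(3).tolist())
im,d=cams.get_image('side');cv2.imwrite('pics/side1.png',cv2.resize(im[100:300,240:500,::-1],None,fx=3,fy=3))
t=np.r_[C+yc*-.008,.15]-s['position'];print('to go, tool axes mm',(R.T@t*1000).round(1))
```

```text
t 1.7667 TCP ch-frame mm [[  0.8 -11.4]] z 0.2499 yaw err deg 0.06 F [-0.6  0.6  0.3] w 0.08551139647242019
[[0.255, -0.967, -0.001], [-0.967, -0.255, 0.0], [-0.001, 0.001, -1.0]]
to go, tool axes mm [-3.4  0.7 99.9]
```

View pics/side1.png

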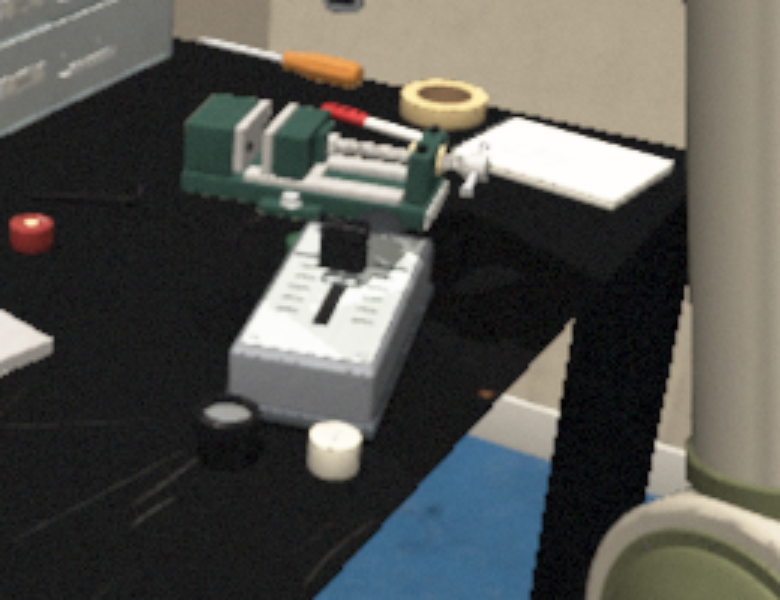

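The side view shows the bar at crop (343,245) with nothing in its way; the gripper is just entering the crop above it. Now I descend over the bar with the jaws open.

Emit:
{"name": "step_arm", "arguments": {"steps": [{"xyz": [-0.04,0.01,0.4],"turn": [0,0,0],"gripper": 1},{"xyz": [-0.04,0.01,0.6],"turn": [0,0,0],"gripper": 1},{"xyz": [0,0,0.6],"turn": [0,0,0],"gripper": 1},{"xyz": [0,0,0.6],"turn": [0,0,0],"gripper": 1},{"xyz": [0,0,0.6],"turn": [0,0,0],"gripper": 1},{"xyz": [0,0,0.6],"turn": [0,0,0],"gripper": 1},{"xyz": [0,0,0.6],"turn": [0,0,0],"gripper": 1},{"xyz": [0,0,0.2],"turn": [0,0,0],"gripper": 1},{"xyz": [0,0,0.15],"turn": [0,0,0],"gripper": 1},{"xyz": [0,0,0],"turn": [0,0,0],"gripper": 1},{"xyz": [0,0,0],"turn": [0,0,0],"gripper": 1}]}}

```text
time_s: 2.73
position: [0.4633, -0.0984, 0.0771]
tool_rot: [[0.253, -0.967, 0.001], [-0.967, -0.253, -0.001], [0.001, -0.001, -1.0]]
ft_force: [-0.1, 0.0, 0.6]
grip_width: 0.0856
```

Run:
```python
from h import *
s=rel()
im,d=cams.get_image('side');a=cv2.resize(im[140:260,290:410,::-1],None,fx=3.3,fy=3.3)
im,d=cams.get_image('top');b=cv2.resize(im[205:325,285:405,::-1],None,fx=3.3,fy=3.3);cv2.imwrite('pics/2.png',np.hstack([a,b]))
```

```text
t 2.7333 TCP ch-frame mm [[-0.4 -9.8]] z 0.0771 yaw err deg -0.03 F [-0.1  0.   0.6] w 0.0855974316582485
```

View pics/2.png

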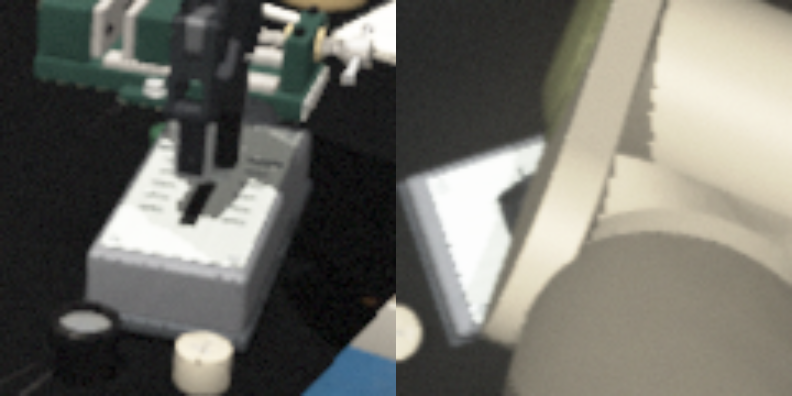

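Top view is blocked by the arm. The side view shows the two fingers either side of the bar with a gap to the housing top. Now the free travel toward home (tool +x).

Emit:
{"name": "step_arm", "arguments": {"steps": [{"xyz": [0.1,0,0],"turn": [0,0,0],"gripper": 1},{"xyz": [0.15,0,0],"turn": [0,0,0],"gripper": 1},{"xyz": [0.15,0,0],"turn": [0,0,0],"gripper": 1},{"xyz": [0.15,0,0],"turn": [0,0,0],"gripper": 1},{"xyz": [0.15,0,0],"turn": [0,0,0],"gripper": 1},{"xyz": [0.05,0,0],"turn": [0,0,0],"gripper": 1},{"xyz": [0,0,0],"turn": [0,0,0],"gripper": 1},{"xyz": [0,0,0],"turn": [0,0,0],"gripper": 1}]}}

```text
time_s: 3.5
position: [0.4705, -0.127, 0.0762]
tool_rot: [[0.253, -0.967, -0.0], [-0.967, -0.253, 0.0], [-0.0, 0.0, -1.0]]
ft_force: [0.1, -0.1, -0.0]
grip_width: 0.0854
```

Emit:
{"name": "step_arm", "arguments": {"steps": [{"xyz": [0.025,0,0],"turn": [0,0,0],"gripper": 1},{"xyz": [0.025,0,0],"turn": [0,0,0],"gripper": 1},{"xyz": [0,0,0],"turn": [0,0,0],"gripper": 1}]}}

```text
time_s: 3.75
position: [0.4711, -0.1289, 0.0763]
tool_rot: [[0.254, -0.967, 0.0], [-0.967, -0.254, -0.0], [0.0, -0.0, -1.0]]
ft_force: [0.2, -0.2, -0.1]
grip_width: 0.0854
```

Emit:
{"name": "step_arm", "arguments": {"steps": [{"xyz": [0.025,0,0],"turn": [0,0,0],"gripper": 1},{"xyz": [0.025,0,0],"turn": [0,0,0],"gripper": 1},{"xyz": [0,0,0],"turn": [0,0,0],"gripper": 1}]}}

```text
time_s: 4.0
position: [0.4717, -0.1309, 0.0763]
tool_rot: [[0.253, -0.967, 0.0], [-0.967, -0.253, -0.0], [0.0, -0.0, -1.0]]
ft_force: [-0.5, -0.7, -0.1]
grip_width: 0.0854
```

Emit:
{"name": "step_arm", "arguments": {"steps": [{"xyz": [0.025,0,0],"turn": [0,0,0],"gripper": 1},{"xyz": [0.025,0,0],"turn": [0,0,0],"gripper": 1},{"xyz": [0,0,0],"turn": [0,0,0],"gripper": 1}]}}

```text
time_s: 4.25
position: [0.472, -0.1325, 0.0763]
tool_rot: [[0.253, -0.967, -0.0], [-0.967, -0.253, 0.001], [-0.001, 0.0, -1.0]]
ft_force: [-0.5, 2.2, 0.9]
grip_width: 0.0854
```

Emit:
{"name": "step_arm", "arguments": {"steps": [{"xyz": [0.025,0,0],"turn": [0,0,0],"gripper": 1},{"xyz": [0.025,0,0],"turn": [0,0,0],"gripper": 1},{"xyz": [0,0,0],"turn": [0,0,0],"gripper": 1}]}}

```text
time_s: 4.5
position: [0.4724, -0.1342, 0.0763]
tool_rot: [[0.253, -0.967, -0.0], [-0.967, -0.253, 0.001], [-0.001, 0.0, -1.0]]
ft_force: [0.4, 3.4, 2.1]
grip_width: 0.0858
```

Emit:
{"name": "step_arm", "arguments": {"steps": [{"xyz": [0.025,0,0],"turn": [0,0,0],"gripper": 1},{"xyz": [0.025,0,0],"turn": [0,0,0],"gripper": 1},{"xyz": [0,0,0],"turn": [0,0,0],"gripper": 1}]}}

```text
time_s: 4.75
position: [0.4731, -0.1366, 0.0763]
tool_rot: [[0.254, -0.967, -0.0], [-0.967, -0.254, 0.0], [-0.0, 0.0, -1.0]]
ft_force: [-0.3, 1.8, 0.7]
grip_width: 0.0857
```

```bash
python3 -c "
from h import *
rel()"
```

```text
t 4.75 TCP ch-frame mm [[ -0.6 -49.3]] z 0.0763 yaw err deg -0.01 F [-0.3  1.8  0.7] w 0.08566034303468932
```

Contact came at TCP ≈ -44.5 along the changer, which matches the second notch. Continuing toward the first click.

Emit:
{"name": "step_arm", "arguments": {"steps": [{"xyz": [0.025,0,0],"turn": [0,0,0],"gripper": 1},{"xyz": [0.025,0,0],"turn": [0,0,0],"gripper": 1},{"xyz": [0,0,0],"turn": [0,0,0],"gripper": 1}]}}

```text
time_s: 5.0
position: [0.4738, -0.139, 0.0764]
tool_rot: [[0.253, -0.967, 0.0], [-0.967, -0.253, -0.001], [0.001, -0.0, -1.0]]
ft_force: [-0.1, -0.2, 0.5]
grip_width: 0.0852
```

Emit:
{"name": "step_arm", "arguments": {"steps": [{"xyz": [0.025,0,0],"turn": [0,0,0],"gripper": 1},{"xyz": [0.025,0,0],"turn": [0,0,0],"gripper": 1},{"xyz": [0,0,0],"turn": [0,0,0],"gripper": 1}]}}

```text
time_s: 5.25
position: [0.4743, -0.1409, 0.0764]
tool_rot: [[0.253, -0.967, 0.0], [-0.967, -0.253, -0.001], [0.001, -0.0, -1.0]]
ft_force: [-0.0, -0.7, 0.5]
grip_width: 0.0857
```

Emit:
{"name": "step_arm", "arguments": {"steps": [{"xyz": [0.025,0,0],"turn": [0,0,0],"gripper": 1},{"xyz": [0.025,0,0],"turn": [0,0,0],"gripper": 1},{"xyz": [0,0,0],"turn": [0,0,0],"gripper": 1}]}}

```text
time_s: 5.5
position: [0.4747, -0.1427, 0.0764]
tool_rot: [[0.253, -0.967, 0.0], [-0.967, -0.253, -0.0], [0.0, -0.0, -1.0]]
ft_force: [1.2, -0.0, 0.9]
grip_width: 0.0852
```

Emit:
{"name": "step_arm", "arguments": {"steps": [{"xyz": [0.025,0,0],"turn": [0,0,0],"gripper": 1},{"xyz": [0.025,0,0],"turn": [0,0,0],"gripper": 1},{"xyz": [0,0,0],"turn": [0,0,0],"gripper": 1}]}}

```text
time_s: 5.75
position: [0.4752, -0.1446, 0.0763]
tool_rot: [[0.253, -0.967, 0.0], [-0.967, -0.253, -0.0], [0.0, -0.0, -1.0]]
ft_force: [-0.5, 0.7, -0.3]
grip_width: 0.0855
```

Emit:
{"name": "step_arm", "arguments": {"steps": [{"xyz": [0.025,0,0],"turn": [0,0,0],"gripper": 1},{"xyz": [0.025,0,0],"turn": [0,0,0],"gripper": 1},{"xyz": [0,0,0],"turn": [0,0,0],"gripper": 1}]}}

```text
time_s: 6.0
position: [0.4757, -0.1464, 0.0763]
tool_rot: [[0.253, -0.967, 0.0], [-0.967, -0.253, -0.0], [0.0, -0.0, -1.0]]
ft_force: [0.8, -0.2, 0.2]
grip_width: 0.0855
```

Emit:
{"name": "step_arm", "arguments": {"steps": [{"xyz": [0.025,0,0],"turn": [0,0,0],"gripper": 1},{"xyz": [0.025,0,0],"turn": [0,0,0],"gripper": 1},{"xyz": [0,0,0],"turn": [0,0,0],"gripper": 1}]}}

```text
time_s: 6.25
position: [0.476, -0.148, 0.0763]
tool_rot: [[0.253, -0.967, -0.0], [-0.967, -0.253, 0.001], [-0.001, 0.0, -1.0]]
ft_force: [-0.1, 2.1, 2.0]
grip_width: 0.0853
```

Emit:
{"name": "step_arm", "arguments": {"steps": [{"xyz": [0.025,0,0],"turn": [0,0,0],"gripper": 1},{"xyz": [0.025,0,0],"turn": [0,0,0],"gripper": 1},{"xyz": [0,0,0],"turn": [0,0,0],"gripper": 1}]}}

```text
time_s: 6.5
position: [0.4764, -0.1496, 0.0763]
tool_rot: [[0.253, -0.967, -0.001], [-0.967, -0.253, 0.001], [-0.001, 0.0, -1.0]]
ft_force: [0.8, 3.2, 1.5]
grip_width: 0.0853
```

```bash
python3 -c "
from h import *
rel()"
```

```text
t 6.5 TCP ch-frame mm [[ -0.7 -62.7]] z 0.0763 yaw err deg -0.02 F [0.8 3.2 1.5] w 0.08531772204390133
```

First click passed: contact again 16 mm on. Continue to the home click.

Emit:
{"name": "step_arm", "arguments": {"steps": [{"xyz": [0.025,0,0],"turn": [0,0,0],"gripper": 1},{"xyz": [0.025,0,0],"turn": [0,0,0],"gripper": 1},{"xyz": [0,0,0],"turn": [0,0,0],"gripper": 1}]}}

```text
time_s: 6.75
position: [0.4771, -0.1521, 0.0763]
tool_rot: [[0.254, -0.967, -0.0], [-0.967, -0.254, -0.0], [-0.0, 0.0, -1.0]]
ft_force: [-0.6, 1.6, 0.8]
grip_width: 0.0852
```

Emit:
{"name": "step_arm", "arguments": {"steps": [{"xyz": [0.025,0,0],"turn": [0,0,0],"gripper": 1},{"xyz": [0.025,0,0],"turn": [0,0,0],"gripper": 1},{"xyz": [0,0,0],"turn": [0,0,0],"gripper": 1}]}}

```text
time_s: 7.0
position: [0.4779, -0.1545, 0.0764]
tool_rot: [[0.254, -0.967, 0.0], [-0.967, -0.254, -0.001], [0.001, -0.0, -1.0]]
ft_force: [-0.3, 0.4, -1.2]
grip_width: 0.0855
```

Emit:
{"name": "step_arm", "arguments": {"steps": [{"xyz": [0.025,0,0],"turn": [0,0,0],"gripper": 1},{"xyz": [0.025,0,0],"turn": [0,0,0],"gripper": 1},{"xyz": [0,0,0],"turn": [0,0,0],"gripper": 1}]}}

```text
time_s: 7.25
position: [0.4783, -0.1564, 0.0763]
tool_rot: [[0.253, -0.967, 0.0], [-0.967, -0.253, -0.001], [0.001, -0.0, -1.0]]
ft_force: [-0.4, -0.2, -0.3]
grip_width: 0.0857
```

Emit:
{"name": "step_arm", "arguments": {"steps": [{"xyz": [0.025,0,0],"turn": [0,0,0],"gripper": 1},{"xyz": [0.025,0,0],"turn": [0,0,0],"gripper": 1},{"xyz": [0,0,0],"turn": [0,0,0],"gripper": 1}]}}

```text
time_s: 7.5
position: [0.4788, -0.1582, 0.0763]
tool_rot: [[0.253, -0.967, 0.0], [-0.967, -0.253, -0.0], [0.0, -0.0, -1.0]]
ft_force: [0.2, 0.3, 0.6]
grip_width: 0.0854
```

Emit:
{"name": "step_arm", "arguments": {"steps": [{"xyz": [0.025,0,0],"turn": [0,0,0],"gripper": 1},{"xyz": [0.025,0,0],"turn": [0,0,0],"gripper": 1},{"xyz": [0,0,0],"turn": [0,0,0],"gripper": 1}]}}

```text
time_s: 7.75
position: [0.4793, -0.1601, 0.0763]
tool_rot: [[0.253, -0.967, 0.0], [-0.967, -0.253, -0.0], [0.0, -0.0, -1.0]]
ft_force: [-0.4, -0.6, 0.4]
grip_width: 0.0852
```

Emit:
{"name": "step_arm", "arguments": {"steps": [{"xyz": [0.025,0,0],"turn": [0,0,0],"gripper": 1},{"xyz": [0,0,0],"turn": [0,0,0],"gripper": 1}]}}

```text
time_s: 7.92
position: [0.4795, -0.1609, 0.0763]
tool_rot: [[0.253, -0.967, 0.0], [-0.967, -0.253, -0.0], [0.0, -0.0, -1.0]]
ft_force: [0.3, -0.5, 0.3]
grip_width: 0.0854
```

Emit:
{"name": "step_arm", "arguments": {"steps": [{"xyz": [0.025,0,0],"turn": [0,0,0],"gripper": 1},{"xyz": [0,0,0],"turn": [0,0,0],"gripper": 1},{"xyz": [0,0,0],"turn": [0,0,0],"gripper": 1}]}}

```text
time_s: 8.17
position: [0.4797, -0.1618, 0.0763]
tool_rot: [[0.253, -0.967, 0.0], [-0.967, -0.253, 0.0], [-0.0, -0.0, -1.0]]
ft_force: [0.6, -0.6, -0.1]
grip_width: 0.0851
```

Emit:
{"name": "step_arm", "arguments": {"steps": [{"xyz": [0.025,0,0],"turn": [0,0,0],"gripper": 1},{"xyz": [0,0,0],"turn": [0,0,0],"gripper": 1},{"xyz": [0,0,0],"turn": [0,0,0],"gripper": 1}]}}

```text
time_s: 8.42
position: [0.4799, -0.1628, 0.0763]
tool_rot: [[0.253, -0.967, -0.0], [-0.967, -0.253, 0.0], [-0.0, 0.0, -1.0]]
ft_force: [0.3, -0.1, 0.5]
grip_width: 0.0849
```

Emit:
{"name": "step_arm", "arguments": {"steps": [{"xyz": [0.02,0,0],"turn": [0,0,0],"gripper": 1},{"xyz": [0,0,0],"turn": [0,0,0],"gripper": 1},{"xyz": [0,0,0],"turn": [0,0,0],"gripper": 1}]}}

```text
time_s: 8.67
position: [0.4801, -0.1634, 0.0763]
tool_rot: [[0.253, -0.967, -0.0], [-0.967, -0.253, 0.0], [-0.0, 0.0, -1.0]]
ft_force: [0.6, 1.4, -0.2]
grip_width: 0.0855
```

Emit:
{"name": "step_arm", "arguments": {"steps": [{"xyz": [0.02,0,0],"turn": [0,0,0],"gripper": 1},{"xyz": [0,0,0],"turn": [0,0,0],"gripper": 1},{"xyz": [0,0,0],"turn": [0,0,0],"gripper": 1}]}}

```text
time_s: 8.92
position: [0.4802, -0.1638, 0.0763]
tool_rot: [[0.253, -0.967, -0.0], [-0.967, -0.253, 0.001], [-0.001, 0.0, -1.0]]
ft_force: [0.7, 5.6, 2.2]
grip_width: 0.0854
```

Emit:
{"name": "step_arm", "arguments": {"steps": [{"xyz": [0.02,0,0],"turn": [0,0,0],"gripper": 1},{"xyz": [0,0,0],"turn": [0,0,0],"gripper": 1},{"xyz": [0,0,0],"turn": [0,0,0],"gripper": 1}]}}

```text
time_s: 9.17
position: [0.4802, -0.1642, 0.0763]
tool_rot: [[0.253, -0.967, -0.001], [-0.967, -0.253, 0.002], [-0.002, 0.0, -1.0]]
ft_force: [-0.7, 6.9, 2.8]
grip_width: 0.0854
```

Home stop felt (force rose to about 7 N with no further travel). Back off and let the lever stand.

Emit:
{"name": "step_arm", "arguments": {"steps": [{"xyz": [-0.05,0,0],"turn": [0,0,0],"gripper": 1},{"xyz": [-0.1,0,0],"turn": [0,0,0],"gripper": 1},{"xyz": [-0.15,0,0],"turn": [0,0,0],"gripper": 1},{"xyz": [-0.15,0,0],"turn": [0,0,0],"gripper": 1},{"xyz": [-0.15,0,0],"turn": [0,0,0],"gripper": 1},{"xyz": [-0.15,0,0],"turn": [0,0,0],"gripper": 1},{"xyz": [-0.1,0,0],"turn": [0,0,0],"gripper": 1},{"xyz": [-0.05,0,0],"turn": [0,0,0],"gripper": 1},{"xyz": [0,0,0],"turn": [0,0,0],"gripper": 1},{"xyz": [0,0,0],"turn": [0,0,0],"gripper": 1},{"xyz": [0,0,0],"turn": [0,0,0],"gripper": 1},{"xyz": [0,0,0],"turn": [0,0,0],"gripper": 1},{"xyz": [0,0,0],"turn": [0,0,0],"gripper": 1},{"xyz": [0,0,0],"turn": [0,0,0],"gripper": 1},{"xyz": [0,0,0],"turn": [0,0,0],"gripper": 1},{"xyz": [0,0,0],"turn": [0,0,0],"gripper": 1},{"xyz": [0,0,0],"turn": [0,0,0],"gripper": 1},{"xyz": [0,0,0],"turn": [0,0,0],"gripper": 1},{"xyz": [0,0,0],"turn": [0,0,0],"gripper": 1},{"xyz": [0,0,0],"turn": [0,0,0],"gripper": 1}]}}

```text
time_s: 10.83
position: [0.4714, -0.1302, 0.0763]
tool_rot: [[0.253, -0.967, 0.0], [-0.967, -0.253, 0.0], [-0.0, -0.0, -1.0]]
ft_force: [-0.6, 0.4, 0.3]
grip_width: 0.0852
```

Run:
```python
from h import *
s=rel()
im,d=cams.get_image('side');a=cv2.resize(im[140:260,290:410,::-1],None,fx=4.5,fy=4.5);cv2.imwrite('pics/3.png',a)
```

```text
t 10.8333 TCP ch-frame mm [[ -0.6 -42.7]] z 0.0763 yaw err deg -0.02 F [-0.6  0.4  0.3] w 0.08516650891926042
```

View pics/3.png

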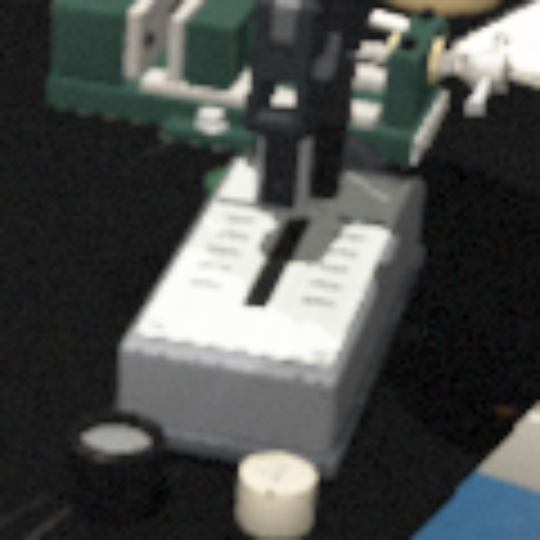

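All five thin marks are uncovered and the bar (behind the finger, about (325,165)) is at the long home mark, so it stood at home for over 1 s. Now the other way: free travel first.

Emit:
{"name": "step_arm", "arguments": {"steps": [{"xyz": [-0.1,0,0],"turn": [0,0,0],"gripper": 1},{"xyz": [-0.15,0,0],"turn": [0,0,0],"gripper": 1},{"xyz": [-0.15,0,0],"turn": [0,0,0],"gripper": 1},{"xyz": [-0.15,0,0],"turn": [0,0,0],"gripper": 1},{"xyz": [-0.15,0,0],"turn": [0,0,0],"gripper": 1},{"xyz": [-0.1,0,0],"turn": [0,0,0],"gripper": 1},{"xyz": [-0.05,0,0],"turn": [0,0,0],"gripper": 1},{"xyz": [0,0,0],"turn": [0,0,0],"gripper": 1}]}}

```text
time_s: 11.55
position: [0.4627, -0.0969, 0.0764]
tool_rot: [[0.254, -0.967, -0.0], [-0.967, -0.254, 0.0], [-0.0, 0.0, -1.0]]
ft_force: [0.6, 0.6, -0.4]
grip_width: 0.0853
```

Emit:
{"name": "step_arm", "arguments": {"steps": [{"xyz": [-0.025,0,0],"turn": [0,0,0],"gripper": 1},{"xyz": [-0.025,0,0],"turn": [0,0,0],"gripper": 1},{"xyz": [0,0,0],"turn": [0,0,0],"gripper": 1}]}}

```text
time_s: 11.8
position: [0.4623, -0.0954, 0.0763]
tool_rot: [[0.253, -0.967, 0.0], [-0.967, -0.253, -0.0], [0.0, 0.0, -1.0]]
ft_force: [0.2, 0.1, 0.1]
grip_width: 0.0854
```

Emit:
{"name": "step_arm", "arguments": {"steps": [{"xyz": [-0.025,0,0],"turn": [0,0,0],"gripper": 1},{"xyz": [-0.025,0,0],"turn": [0,0,0],"gripper": 1},{"xyz": [0,0,0],"turn": [0,0,0],"gripper": 1}]}}

```text
time_s: 12.05
position: [0.4619, -0.0937, 0.0763]
tool_rot: [[0.253, -0.967, 0.0], [-0.967, -0.253, -0.001], [0.001, -0.0, -1.0]]
ft_force: [0.6, -2.4, -1.3]
grip_width: 0.0853
```

Emit:
{"name": "step_arm", "arguments": {"steps": [{"xyz": [-0.025,0,0],"turn": [0,0,0],"gripper": 1},{"xyz": [-0.025,0,0],"turn": [0,0,0],"gripper": 1},{"xyz": [0,0,0],"turn": [0,0,0],"gripper": 1}]}}

```text
time_s: 12.3
position: [0.4614, -0.092, 0.0763]
tool_rot: [[0.253, -0.967, 0.0], [-0.967, -0.253, -0.001], [0.001, -0.0, -1.0]]
ft_force: [-0.5, -3.2, -0.8]
grip_width: 0.0855
```

Emit:
{"name": "step_arm", "arguments": {"steps": [{"xyz": [-0.025,0,0],"turn": [0,0,0],"gripper": 1},{"xyz": [-0.025,0,0],"turn": [0,0,0],"gripper": 1},{"xyz": [0,0,0],"turn": [0,0,0],"gripper": 1}]}}

```text
time_s: 12.55
position: [0.4608, -0.0896, 0.0763]
tool_rot: [[0.253, -0.967, 0.0], [-0.967, -0.253, 0.0], [-0.0, -0.0, -1.0]]
ft_force: [0.0, -0.2, 0.3]
grip_width: 0.0855
```

```bash
python3 -c "
from h import *
rel()"
```

```text
t 12.55 TCP ch-frame mm [[-0.6 -0.6]] z 0.0763 yaw err deg -0.03 F [ 0.  -0.2  0.3] w 0.08545807719198319
```

Emit:
{"name": "step_arm", "arguments": {"steps": [{"xyz": [-0.025,0,0],"turn": [0,0,0],"gripper": 1},{"xyz": [-0.025,0,0],"turn": [0,0,0],"gripper": 1},{"xyz": [0,0,0],"turn": [0,0,0],"gripper": 1}]}}

```text
time_s: 12.8
position: [0.4601, -0.0873, 0.0763]
tool_rot: [[0.253, -0.967, -0.0], [-0.967, -0.253, 0.001], [-0.001, 0.0, -1.0]]
ft_force: [0.5, 0.4, -0.5]
grip_width: 0.0857
```

Emit:
{"name": "step_arm", "arguments": {"steps": [{"xyz": [-0.025,0,0],"turn": [0,0,0],"gripper": 1},{"xyz": [-0.025,0,0],"turn": [0,0,0],"gripper": 1},{"xyz": [0,0,0],"turn": [0,0,0],"gripper": 1}]}}

```text
time_s: 13.05
position: [0.4596, -0.0853, 0.0763]
tool_rot: [[0.254, -0.967, -0.0], [-0.967, -0.254, 0.0], [-0.001, 0.0, -1.0]]
ft_force: [-0.2, 0.5, 0.1]
grip_width: 0.0859
```

Emit:
{"name": "step_arm", "arguments": {"steps": [{"xyz": [-0.025,0,0],"turn": [0,0,0],"gripper": 1},{"xyz": [-0.025,0,0],"turn": [0,0,0],"gripper": 1},{"xyz": [0,0,0],"turn": [0,0,0],"gripper": 1}]}}

```text
time_s: 13.3
position: [0.4591, -0.0835, 0.0763]
tool_rot: [[0.254, -0.967, -0.0], [-0.967, -0.254, 0.0], [-0.0, 0.0, -1.0]]
ft_force: [-0.7, 0.3, -0.6]
grip_width: 0.0853
```

Emit:
{"name": "step_arm", "arguments": {"steps": [{"xyz": [-0.025,0,0],"turn": [0,0,0],"gripper": 1},{"xyz": [-0.025,0,0],"turn": [0,0,0],"gripper": 1},{"xyz": [0,0,0],"turn": [0,0,0],"gripper": 1}]}}

```text
time_s: 13.55
position: [0.4587, -0.0817, 0.0763]
tool_rot: [[0.253, -0.967, -0.0], [-0.967, -0.253, 0.0], [-0.0, 0.0, -1.0]]
ft_force: [-0.9, -0.5, 0.2]
grip_width: 0.0855
```

Emit:
{"name": "step_arm", "arguments": {"steps": [{"xyz": [-0.025,0,0],"turn": [0,0,0],"gripper": 1},{"xyz": [-0.025,0,0],"turn": [0,0,0],"gripper": 1},{"xyz": [0,0,0],"turn": [0,0,0],"gripper": 1}]}}

```text
time_s: 13.8
position: [0.4581, -0.0797, 0.0763]
tool_rot: [[0.253, -0.967, -0.0], [-0.967, -0.253, 0.0], [-0.0, 0.0, -1.0]]
ft_force: [0.4, -0.8, 0.2]
grip_width: 0.0858
```

Emit:
{"name": "step_arm", "arguments": {"steps": [{"xyz": [-0.025,0,0],"turn": [0,0,0],"gripper": 1},{"xyz": [-0.025,0,0],"turn": [0,0,0],"gripper": 1},{"xyz": [0,0,0],"turn": [0,0,0],"gripper": 1}]}}

```text
time_s: 14.05
position: [0.4578, -0.0782, 0.0763]
tool_rot: [[0.254, -0.967, 0.0], [-0.967, -0.254, -0.001], [0.001, -0.0, -1.0]]
ft_force: [-0.4, -1.4, 0.2]
grip_width: 0.0855
```

Emit:
{"name": "step_arm", "arguments": {"steps": [{"xyz": [-0.025,0,0],"turn": [0,0,0],"gripper": 1},{"xyz": [-0.025,0,0],"turn": [0,0,0],"gripper": 1},{"xyz": [0,0,0],"turn": [0,0,0],"gripper": 1}]}}

```text
time_s: 14.3
position: [0.4574, -0.0765, 0.0763]
tool_rot: [[0.253, -0.967, 0.0], [-0.967, -0.253, -0.001], [0.001, -0.0, -1.0]]
ft_force: [0.2, -2.9, -0.1]
grip_width: 0.0855
```

```bash
python3 -c "
from h import *
rel()"
```

```text
t 14.3 TCP ch-frame mm [[-0.6 12.9]] z 0.0763 yaw err deg -0.02 F [ 0.2 -2.9 -0.1] w 0.08551498152697434
```

First click confirmed (contact again at 10.5). On to the second.

Emit:
{"name": "step_arm", "arguments": {"steps": [{"xyz": [-0.025,0,0],"turn": [0,0,0],"gripper": 1},{"xyz": [-0.025,0,0],"turn": [0,0,0],"gripper": 1},{"xyz": [-0.025,0,0],"turn": [0,0,0],"gripper": 1},{"xyz": [-0.025,0,0],"turn": [0,0,0],"gripper": 1},{"xyz": [0,0,0],"turn": [0,0,0],"gripper": 1}]}}

```text
time_s: 14.72
position: [0.456, -0.0717, 0.0763]
tool_rot: [[0.253, -0.967, -0.0], [-0.967, -0.253, 0.001], [-0.001, 0.0, -1.0]]
ft_force: [-0.5, -0.6, 0.5]
grip_width: 0.0853
```

Emit:
{"name": "step_arm", "arguments": {"steps": [{"xyz": [-0.025,0,0],"turn": [0,0,0],"gripper": 1},{"xyz": [-0.025,0,0],"turn": [0,0,0],"gripper": 1},{"xyz": [-0.025,0,0],"turn": [0,0,0],"gripper": 1},{"xyz": [-0.025,0,0],"turn": [0,0,0],"gripper": 1},{"xyz": [0,0,0],"turn": [0,0,0],"gripper": 1}]}}

```text
time_s: 15.13
position: [0.455, -0.068, 0.0763]
tool_rot: [[0.254, -0.967, -0.0], [-0.967, -0.254, 0.0], [-0.0, 0.0, -1.0]]
ft_force: [-0.1, -0.5, 0.2]
grip_width: 0.0853
```

Emit:
{"name": "step_arm", "arguments": {"steps": [{"xyz": [-0.025,0,0],"turn": [0,0,0],"gripper": 1},{"xyz": [-0.025,0,0],"turn": [0,0,0],"gripper": 1},{"xyz": [-0.025,0,0],"turn": [0,0,0],"gripper": 1},{"xyz": [0,0,0],"turn": [0,0,0],"gripper": 1}]}}

```text
time_s: 15.47
position: [0.4543, -0.0652, 0.0763]
tool_rot: [[0.254, -0.967, -0.0], [-0.967, -0.254, 0.0], [-0.0, 0.0, -1.0]]
ft_force: [-1.0, -0.2, -0.8]
grip_width: 0.0854
```

Emit:
{"name": "step_arm", "arguments": {"steps": [{"xyz": [-0.025,0,0],"turn": [0,0,0],"gripper": 1},{"xyz": [-0.025,0,0],"turn": [0,0,0],"gripper": 1},{"xyz": [0,0,0],"turn": [0,0,0],"gripper": 1}]}}

```text
time_s: 15.72
position: [0.4538, -0.0633, 0.0763]
tool_rot: [[0.254, -0.967, -0.0], [-0.967, -0.254, 0.0], [-0.0, 0.0, -1.0]]
ft_force: [0.2, -0.6, -0.1]
grip_width: 0.0856
```

Emit:
{"name": "step_arm", "arguments": {"steps": [{"xyz": [-0.025,0,0],"turn": [0,0,0],"gripper": 1},{"xyz": [-0.025,0,0],"turn": [0,0,0],"gripper": 1},{"xyz": [0,0,0],"turn": [0,0,0],"gripper": 1}]}}

```text
time_s: 15.97
position: [0.4536, -0.0621, 0.0763]
tool_rot: [[0.253, -0.967, 0.001], [-0.967, -0.253, -0.001], [0.001, -0.0, -1.0]]
ft_force: [-0.5, -4.5, -1.3]
grip_width: 0.0855
```

```bash
python3 -c "
from h import *
rel()"
```

```text
t 15.9667 TCP ch-frame mm [[-0.5 27.7]] z 0.0763 yaw err deg -0.02 F [-0.5 -4.5 -1.3] w 0.0854748878523049
```

Second click confirmed. Third, carefully: crest expected at about TCP 34.6, notch-3 contact at 42.6, so I'll stop near 36.5.

Emit:
{"name": "step_arm", "arguments": {"steps": [{"xyz": [-0.025,0,0],"turn": [0,0,0],"gripper": 1},{"xyz": [-0.025,0,0],"turn": [0,0,0],"gripper": 1},{"xyz": [0,0,0],"turn": [0,0,0],"gripper": 1}]}}

```text
time_s: 16.22
position: [0.4531, -0.06, 0.0763]
tool_rot: [[0.253, -0.967, 0.0], [-0.967, -0.253, -0.001], [0.001, -0.0, -1.0]]
ft_force: [-0.4, -1.1, 1.2]
grip_width: 0.0857
```

Emit:
{"name": "step_arm", "arguments": {"steps": [{"xyz": [-0.025,0,0],"turn": [0,0,0],"gripper": 1},{"xyz": [-0.025,0,0],"turn": [0,0,0],"gripper": 1},{"xyz": [0,0,0],"turn": [0,0,0],"gripper": 1}]}}

```text
time_s: 16.47
position: [0.4523, -0.0574, 0.0763]
tool_rot: [[0.253, -0.967, -0.0], [-0.967, -0.253, 0.0], [-0.0, 0.0, -1.0]]
ft_force: [-0.8, 0.2, 0.4]
grip_width: 0.0854
```

Emit:
{"name": "step_arm", "arguments": {"steps": [{"xyz": [-0.025,0,0],"turn": [0,0,0],"gripper": 1},{"xyz": [-0.025,0,0],"turn": [0,0,0],"gripper": 1},{"xyz": [0,0,0],"turn": [0,0,0],"gripper": 1}]}}

```text
time_s: 16.72
position: [0.4517, -0.0553, 0.0763]
tool_rot: [[0.254, -0.967, -0.0], [-0.967, -0.254, 0.001], [-0.001, 0.0, -1.0]]
ft_force: [0.4, 0.2, -0.3]
grip_width: 0.0854
```

Emit:
{"name": "step_arm", "arguments": {"steps": [{"xyz": [-0.025,0,0],"turn": [0,0,0],"gripper": 1},{"xyz": [0,0,0],"turn": [0,0,0],"gripper": 1},{"xyz": [0,0,0],"turn": [0,0,0],"gripper": 1}]}}

```text
time_s: 16.97
position: [0.4516, -0.0546, 0.0763]
tool_rot: [[0.254, -0.967, -0.0], [-0.967, -0.254, 0.0], [-0.0, 0.0, -1.0]]
ft_force: [-0.3, 0.4, 0.4]
grip_width: 0.0854
```

```bash
python3 -c "
from h import *
rel()"
```

```text
t 16.9667 TCP ch-frame mm [[-0.6 35.5]] z 0.0763 yaw err deg -0.01 F [-0.3  0.4  0.4] w 0.08536391159977734
```

Emit:
{"name": "step_arm", "arguments": {"steps": [{"xyz": [-0.025,0,0],"turn": [0,0,0],"gripper": 1},{"xyz": [-0.025,0,0],"turn": [0,0,0],"gripper": 1},{"xyz": [0,0,0],"turn": [0,0,0],"gripper": 1},{"xyz": [0,0,0],"turn": [0,0,0],"gripper": 1}]}}

```text
time_s: 17.3
position: [0.4511, -0.0528, 0.0763]
tool_rot: [[0.254, -0.967, -0.0], [-0.967, -0.254, 0.0], [-0.0, 0.0, -1.0]]
ft_force: [1.1, 0.1, -0.5]
grip_width: 0.0855
```

Emit:
{"name": "step_arm", "arguments": {"steps": [{"xyz": [0.1,0,0],"turn": [0,0,0],"gripper": 1},{"xyz": [0.15,0,0],"turn": [0,0,0],"gripper": 1},{"xyz": [0.15,0,0],"turn": [0,0,0],"gripper": 1},{"xyz": [0.15,0,0],"turn": [0,0,0],"gripper": 1},{"xyz": [0.15,0,0],"turn": [0,0,0],"gripper": 1},{"xyz": [0.05,0,0],"turn": [0,0,0],"gripper": 1},{"xyz": [0,0,0],"turn": [0,0,0],"gripper": 1},{"xyz": [0,0,0],"turn": [0,0,0],"gripper": 1}]}}

```text
time_s: 17.97
position: [0.4587, -0.0819, 0.0763]
tool_rot: [[0.253, -0.967, -0.0], [-0.967, -0.253, 0.0], [-0.0, 0.0, -1.0]]
ft_force: [0.3, -0.1, -0.0]
grip_width: 0.0858
```

Run:
```python
from h import *
s=rel()
im,d=cams.get_image('side');a=cv2.resize(im[140:260,290:410,::-1],None,fx=4.5,fy=4.5);cv2.imwrite('pics/4.png',a)
```

```text
t 17.9667 TCP ch-frame mm [[-0.7  7.3]] z 0.0763 yaw err deg -0.04 F [ 0.3 -0.1 -0. ] w 0.08579130804288446
```

View pics/4.png

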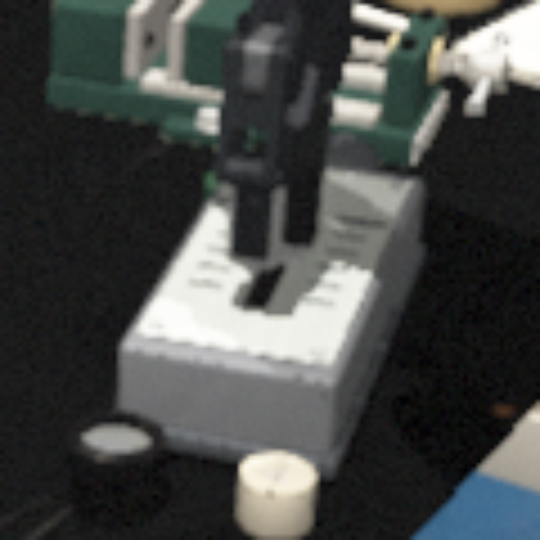

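The fingers stand clear on both sides of the bar, and the housing, loupe and pale mount haven't moved. Lift straight up, then swing back out of the top view.

Emit:
{"name": "step_arm", "arguments": {"steps": [{"xyz": [0,0,-0.1],"turn": [0,0,0],"gripper": 1},{"xyz": [0,0,-0.4],"turn": [0,0,0],"gripper": 1},{"xyz": [0,0,-0.6],"turn": [0,0,0],"gripper": 1},{"xyz": [0,0,-0.6],"turn": [0,0,0],"gripper": 1},{"xyz": [0,0,-0.6],"turn": [0,0,0],"gripper": 1},{"xyz": [0,0,-0.6],"turn": [0,0,0],"gripper": 1},{"xyz": [0,0,-0.6],"turn": [0,0,0],"gripper": 1},{"xyz": [0,0,-0.6],"turn": [0,0,0],"gripper": 1},{"xyz": [0,0,-0.2],"turn": [0,0,0],"gripper": 1},{"xyz": [0,0,0],"turn": [0,0,0],"gripper": 1}]}}

```text
time_s: 18.85
position: [0.4592, -0.0818, 0.25]
tool_rot: [[0.254, -0.967, 0.004], [-0.967, -0.254, -0.002], [0.002, -0.003, -1.0]]
ft_force: [1.1, 0.3, -0.5]
grip_width: 0.0853
```

Emit:
{"name": "step_arm", "arguments": {"steps": [{"xyz": [0.44,0.57,0],"turn": [0,0,0],"gripper": 1},{"xyz": [0.44,0.57,0],"turn": [0,0,0],"gripper": 1},{"xyz": [0.44,0.57,0],"turn": [0,0,0],"gripper": 1},{"xyz": [0.44,0.57,0],"turn": [0,0,0],"gripper": 1},{"xyz": [0.44,0.57,0],"turn": [0,0,0],"gripper": 1},{"xyz": [0.44,0.57,0],"turn": [0,0,0],"gripper": 1},{"xyz": [0.44,0.57,0],"turn": [0,0,0],"gripper": 1},{"xyz": [0.44,0.57,0],"turn": [0,0,0],"gripper": 1},{"xyz": [0.44,0.57,0],"turn": [0,0,0],"gripper": 1},{"xyz": [0.44,0.57,0],"turn": [0,0,0],"gripper": 1},{"xyz": [0.44,0.57,0],"turn": [0,0,0],"gripper": 1},{"xyz": [0.44,0.57,0],"turn": [0,0,0],"gripper": 1},{"xyz": [0.44,0.57,0],"turn": [0,0,0],"gripper": 1},{"xyz": [0.44,0.57,0],"turn": [0,0,0],"gripper": 1},{"xyz": [0.44,0.57,0],"turn": [0,0,0],"gripper": 1},{"xyz": [0.44,0.57,0],"turn": [0,0,0],"gripper": 1},{"xyz": [0.44,0.57,0],"turn": [0,0,0],"gripper": 1},{"xyz": [0.3,0.4,0],"turn": [0,0,0],"gripper": 1},{"xyz": [0,0,0],"turn": [0,0,0],"gripper": 1},{"xyz": [0,0,0],"turn": [0,0,0],"gripper": 1}]}}

```text
time_s: 20.52
position: [0.1468, -0.4849, 0.2465]
tool_rot: [[0.252, -0.968, 0.0], [-0.968, -0.252, 0.003], [-0.003, -0.001, -1.0]]
ft_force: [-0.2, 0.7, -0.6]
grip_width: 0.0853
```

Run:
```python
from h import *
rel()
im,d=cams.get_image('top');cv2.imwrite('pics/5.png',cv2.resize(im[205:325,255:435,::-1],None,fx=4.4,fy=4.4,interpolation=cv2.INTER_CUBIC))
a=np.load('pics/top0.npz')['im']
for n,i in(('before',a),('after',im)):
    g=cv2.cvtColor(i,cv2.COLOR_RGB2GRAY);m=np.zeros_like(g);m[215:320,280:425]=(g[215:320,280:425]>150)*255
    m=cv2.morphologyEx(m,cv2.MORPH_CLOSE,np.ones((3,3)));cs,_=cv2.findContours(m,0,2);c=max(cs,key=cv2.contourArea)
    print(n,cv2.minAreaRect((ray('top',c[:,0,:],.05)[:,:2]*1000).astype(np.float32)))
```

```text
t 20.5167 TCP ch-frame mm [[-404.6 -303.4]] z 0.2465 yaw err deg -0.1 F [-0.2  0.7 -0.6] w 0.08534092932786858
before ((461.2430114746094, -88.80880737304688), (86.86646270751953, 196.08230590820312), 14.699411392211914)
after ((461.5838928222656, -88.67585754394531), (86.59407806396484, 196.12698364257812), 14.80898380279541)
```

View pics/5.png

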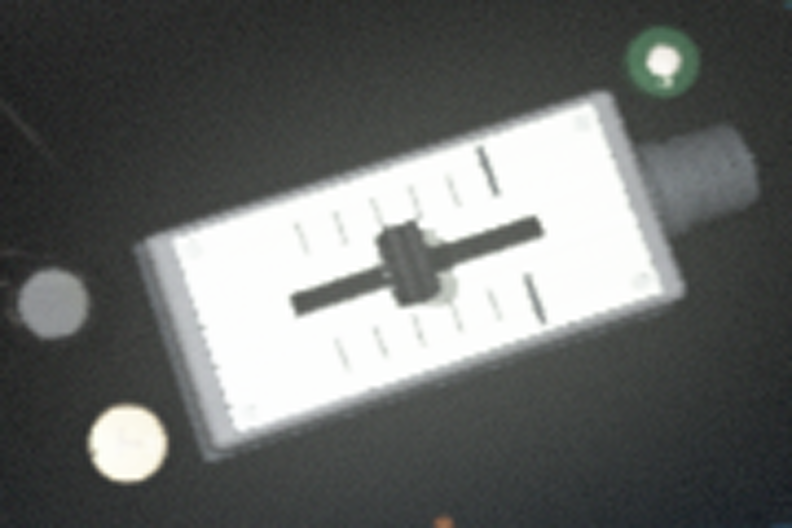

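The bar now stands at (407,263), on the third thin mark. That is one notch past its start, which force showed was the second notch. The changer and the small objects are unmoved.

```bash
python3 -c "
from rig import order
print(order.close_job())"
```

```text
the job is handed in; nothing more can be done
None
```

The lever is in the third notch and the job is handed in at about 20.5 s, well under the 72 s limit.

- **To home:** I straddled the bar with the jaws fully open, so only one inner pad ever touched it. I pushed the lever from the second notch through two clicks until I felt the home stop, at about 7 N. It then stood free at home for over a second.
- **To the third notch:** I pushed it the other way through three clicks. Contact came back every 16 mm, which confirmed the first two. I stopped the finger about 5 mm short of where it would touch the bar in notch 3, so it could not push the lever past.
- **Last checks:**
  - The final top view shows the bar one notch beyond where it started, on the third thin mark.
  - The changer's measured pose changed by less than 0.4 mm and about 0.1°, which is within measurement noise.
  - The loupe and both mounts look unmoved; I judged this by eye from the pictures.
- **Disagreements and limits:**
  - My first estimate of the changer's position was about 1–1.5 mm off along the slot. I allowed for that, and the contact points agreed.
  - The third click was not felt as a new contact, because I chose not to touch the bar in notch 3. The drop in force and the picture confirm it.

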